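Turn a branch pipe to the fixture's arrow and brush its bore

TASK

Lift the branch pipe out of the steel channel, stand it on the open bench and let go, then take it again crosswise to its side outlet and stand it on the white circle of the blue fixture with the outlet pointing straight at the red arrow, and let go. Then take the brush from its wooden block, scrub the inside of the pipe with at least two long strokes (push its tip down nearly to the bottom, draw it up until the tip is nearly at the mouth, and push it down again), and stand the brush back in its block. The pipe must still face the arrow at the end, and the can, block, nut and bolt beside the work are to be left where they are.

Things in the scene. Friction and masses are not known exactly. Their poses are not given: they have to be found in the camera images.
- pipe: Grey steel tube, upright, 50 mm outside, 40 mm bore right through, 90 mm tall, about 0.4 kg. Origin on its axis at the foot, z up. A side outlet points along its -x: 27 mm thick at its end, 55 mm from the axis, top edge 42 mm above the foot. Starts standing in the channel, outlet roughly along the channel's -y. Grip from above across the 50 mm, 60 to 80 mm above the foot.
- outlet (a point): Centre of the open end of the pipe's side outlet, 55 mm from the tube's axis and 28 mm above its foot; axes as the pipe's.
- pipe_mouth (a point): Centre of the pipe's upper opening, 90 mm above its foot (40 mm bore, open right through); axes as the pipe's.
- channel: Fixed dark steel U-channel, 170 mm long along its y, open at both ends and above; origin at the centre of its underside. Floor 6 mm thick; two walls along y, 76 mm apart inside, tops 82 mm above the bench. Fingers fit beside the pipe only fore and aft along the channel (y), not between pipe and walls.
- fixture: Fixed blue plate 10 mm thick, x -90 to +60, y -55 to +55 mm; origin on its underside under the white circle (62 mm). Red arrow at its -x end: the outlet must point along the fixture's -x (pipe x = fixture x). Behind the circle a backstop 66 mm wide, face at x = +35 mm, top 90 mm above the bench; no finger fits behind the pipe, so set it down with the fingers on its +y and -y sides.
- open_bench (a point): Fixed point on the bench, always clear, between channel, fixture and brush block: a good place to set the pipe down. It lies on the top of a flat metal slat 5 mm above the bench that runs along x, 80 mm wide here; any other clear level place on the bench also serves.
- seat (a point): Centre of the white circle on the fixture's plate, 10 mm above the bench; axes as the fixture's.
- arrow (a point): The head of the red arrow on the fixture's plate, 70 mm from the circle's centre along the fixture's -x, 10 mm above the bench.
- brush: Loose round brush 170 mm long, 0.1 kg, standing bristles down in its block: brass-coloured bristle head 28 mm across from the tip to 60 mm up, thin 6 mm wire, pale wooden handle about 18 mm thick from 94 to 170 mm above the tip (grip it from above about 135 mm above the tip). Origin at the tip (lower end) on the axis; z up along the brush.
- brush_tip (a point): The lower end of the brush, at the body's origin.
- brush_block: Fixed wooden block 76 x 76 x 70 mm with a round hole 37 mm across and 58 mm deep in the middle of its top, chamfered by 3 mm; the brush stands on the hole's floor, 12 mm above the bench. Origin at the centre of its underside.
- can: Bystander: empty open tin can, 76 mm across, 111 mm tall, origin at the centre of its underside.
- block: Bystander: dark steel block 50 x 62 x 36 mm with a small hole, origin at the centre of its underside.
- hexnut: Bystander: hexagon nut 43 x 37 x 19 mm, origin at the centre of its underside.
- hexbolt: Bystander: hexagon bolt standing on its head, 28 x 24 x 55 mm, origin at the centre of its underside.
Mind the look-alikes: they are no part of the job. Several things have the shape of the brush; the one meant has the colours described above.

How it is judged:
By the outcome, as a careful person would: the job done as asked, in the order asked, and still so for the second after the job is handed in, with the robot touching nothing.
It also fails if it takes over 72 s, if anything falls off the work surface, if the arm or the gripper's body presses on something with over 40 N, if the wrist force passes 120 N, or if a joint passes its speed limit or range.

ROBOT

A 6-joint arm with a two-finger parallel gripper is mounted at the origin on a cart in front of the work surface, level with it; the furniture and walls round the work are solid. World frame = base frame: x ahead of the robot, y to its left, z up, the work surface at z = 0. Lengths are in m, angles in rad, forces in N, time in s.
With the tool pointing down it reaches from about 0.3 to 0.875 m from the base axis. Payload 6.4 kg.
Tool frame: the origin (TCP) lies midway between the tips of the shut fingers; the grasp point (between the pads) lies 19 mm behind it (grasp_offset is the distance from the TCP to the grasp point, in m); z points along the fingers, y is the line along which they close (so a half turn about z gives the same grasp; the last joint's range is limited). The gripper opens to 85 mm and grips with 20 to 120 N. Pads are 22 mm wide; open, the fingers measure 114 mm over their backs; the gripper's body (76 mm by 85 mm) begins 54 mm behind the grasp point. The pads swing forward as they close: fully open they stand 13 mm farther back than shut.
Start: joints at [-1.488, 0.181, 1.607, -0, 1.354, -0.206], TCP at [0.164, -0.551, 0.231] pointing down, gripper open.
Joint ranges: [-2.99, 2.99], [-0.89, 2.07], [0.3, 2.58], [-1.14, 4.28], [0, 2.63], [-3.12, 3.12]. Speed limits (rad/s): [2.57, 2.57, 3.01, 3.14, 3.14, 3.14].

INTERFACE

Orientations are given as a unit quaternion [w, x, y, z].
In Python, from bench import * gives the robot as it stands. The module is installed in compiled form; this text tells all that it offers.
- The arm moves only by the tool servo_tool, never from a script. Its argument "commands" is text: rows parted by semicolons, each of 7 numbers parted by spaces: the turn, a rotation vector about the tool's x, y, z in rad, then the shift along the tool's x, y, z in mm, then the opening, from 0 (shut) to 1 (fully open). In form: wx wy wz dx dy dz claw; .... A call has 1 to 5 rows; each row shifts and turns the commanded pose from where the row before left it, along the tool's axes as they then stand; what a row does not reach is not made up. A row lasts 1/8 s, in which the tool goes at most 62.5 mm and 10.7 degrees, less where a joint would pass 70% of its speed; a pose out of reach is approached as far as the arm can. A call with a gripper value outside its range is refused whole. The fingers move at their own pace and stop on an object; the grip force is fixed at half the most. Time passes only in rows, so rows that do not move let the fingers close. It gives the time, the measured TCP pose, the force, the opening and the grip force at its end, in the units of the state.
- get_obs(): the state, without advancing time (a new reading comes with each control period).
- camera(name): name is "scene" or "top" or "wrist"; returns the picture (384x512x3 uint8, blue, green, red); there is no depth.
- calibration(name): a dict with "fx", "fy", "cx", "cy" (pixels), "R" (3x3) and "t" (3): a world point X has camera coordinates R X + t. Camera axes: x right, y down, z forward; pixel columns grow to the right and rows downward; lengths in m; the calibration is good to about 2 mm. A picture is of the moment at which its call begins: read the wrist's pose just before it. calibration takes no time and is no camera call; for the wrist camera it gives the pose at the moment of the call.
- hand_in(): hands the job in; it is judged then, once.
The state is a dict: "time_s": time; "q": joint angles; "dq": joint speeds; "joint_efforts": joint torques, N m; "eef_pos": TCP position; "eef_rot": TCP orientation; "wrist_force": force on the tool from outside, world axes, zero at the start; "torque": the same for the moment, N m; "opening": opening from 0.0 (shut) to 1.0 (fully open); "grasp_force": force on a finger pad.
Only numpy, scipy, OpenCV 4.12 (cv2) and the standard library are available. Lean on these libraries where they do the work, as an engineer would, in place of code of your own. Each camera call takes 0.05 s, during which the arm holds its last target. There are 200 camera calls.

## Working session

There is one attempt and no reset: what is moved stays moved. The work goes in short steps, Python scripts to look and compute and a tool call to move; the robot and the scene stay as the last step left them, time stands still between calls to the robot, and variables do not carry over. Pictures are saved under pics/ and viewed, at most 10 in all, crops included, and the job is handed in when it is done.

Besides the shell and the picture viewer there is one more tool, called after "Call:" by a JSON object that holds its "fn" and its "kwargs", one argument or row to a line. servo_tool: Moves the arm, as the interface text tells. Its arguments: {"type":"object","properties":{"commands":{"type":"string"}},"required":["commands"]}

```bash
mkdir -p pics; python3 - <<'E'
from bench import *
import cv2,numpy as np
for n in("scene","top"):
    cv2.imwrite(f"pics/{n}0.png",cv2.resize(camera(n),(800,600),interpolation=cv2.INTER_CUBIC))
    c=calibration(n);print(n,c)
o=get_obs();print(o)
E
```

```text
scene {'fx': 368.41446986128875, 'fy': 368.41446986128875, 'cx': 251.22943292168898, 'cy': 197.99839417762422, 'R': array([[-0.86466953, -0.50233112,  0.00316978],
       [-0.37216953,  0.63635696, -0.67567719],
       [ 0.33739657, -0.58541718, -0.73719081]]), 't': array([0.49640244, 0.26600805, 0.80802027])}
top {'fx': 459.5331961866081, 'fy': 459.5331961866081, 'cx': 255.21140969533428, 'cy': 189.37416378592619, 'R': array([[-0.02298212, -0.9996163 ,  0.01546202],
       [-0.99796488,  0.02201849, -0.05984385],
       [ 0.05948044, -0.01680589, -0.99808799]]), 't': array([-0.01145397,  0.57910733,  1.47164297])}
{'time_s': 0.1, 'q': array([-1.48829578e+00,  1.81502442e-01,  1.60786066e+00,  5.27721414e-06,
        1.35380112e+00, -2.06333513e-01]), 'dq': array([-2.75651842e-04, -1.52926643e-03, -1.69909358e-03, -9.14391633e-04,
       -5.73533875e-05,  3.95155478e-05]), 'joint_efforts': array([ 4.59996718e-04, -4.45876050e+01, -3.52239060e+01, -2.76186111e-04,
        4.08660999e-03,  6.16515138e-06]), 'eef_pos': array([ 0.16373989, -0.55069759,  0.23047705]), 'eef_rot': array([-7.84118690e-04,  9.89589749e-01,  1.43914945e-01,  5.11932343e-05]), 'wrist_force': array([-0.98381881,  0.58455813, -0.37486318]), 'torque': array([0.02340499, 0.05880922, 0.02716107]), 'grasp_force': 0.0, 'opening': 1.0015278664801035}
```

View pics/scene0.png

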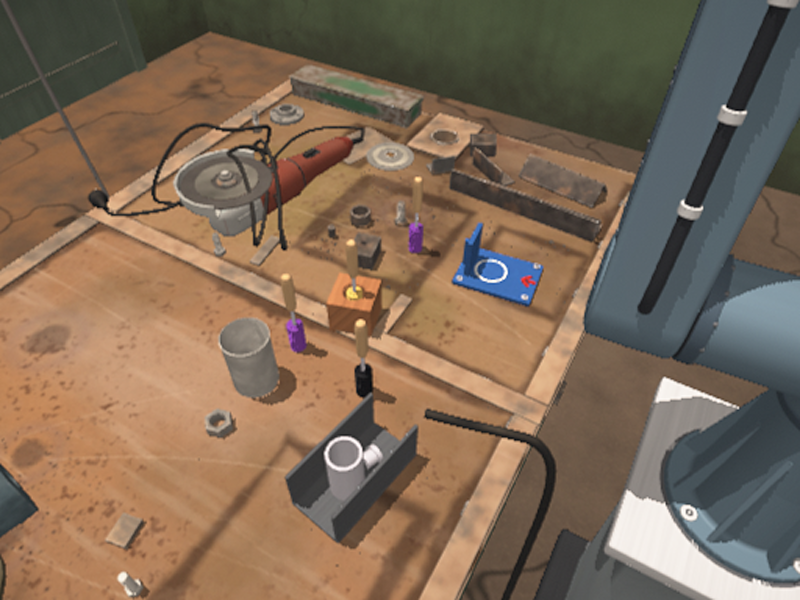

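View pics/top0.png

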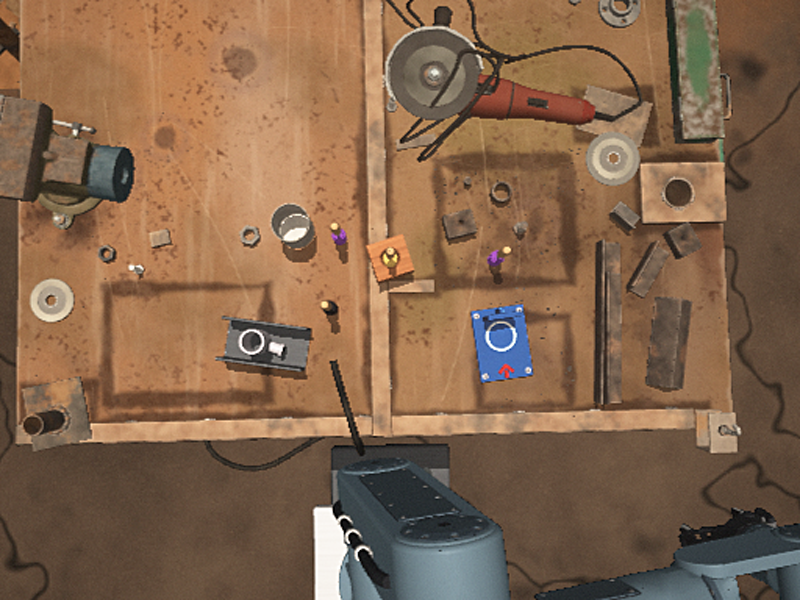

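The scene view shows the pipe in its channel (345,465), the brush in the orange block (352,290) and the blue fixture (500,275). The top view has the pipe at (252,342) with its outlet to the right, the fixture circle at (501,336), the arrow at (507,370) and the block at (390,258). Next, an enlarged crop.

```bash
python3 - <<'E'
from bench import *
import cv2
im=camera("top")
a=cv2.resize(im[190:245,135:205],None,fx=8,fy=8,interpolation=cv2.INTER_CUBIC)
b=cv2.resize(im[190:250,290:350],None,fx=5,fy=5,interpolation=cv2.INTER_CUBIC)
c=cv2.resize(im[140:190,225:275],None,fx=5,fy=5,interpolation=cv2.INTER_CUBIC)
import numpy as np
o=np.zeros((600,800,3),np.uint8)
o[:440,:480]=a[:,:480];o[:300,490:790]=b;o[310:560,490:740]=c
cv2.imwrite("pics/crop1.png",o)
E
```

```text
(no output)
```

View pics/crop1.png

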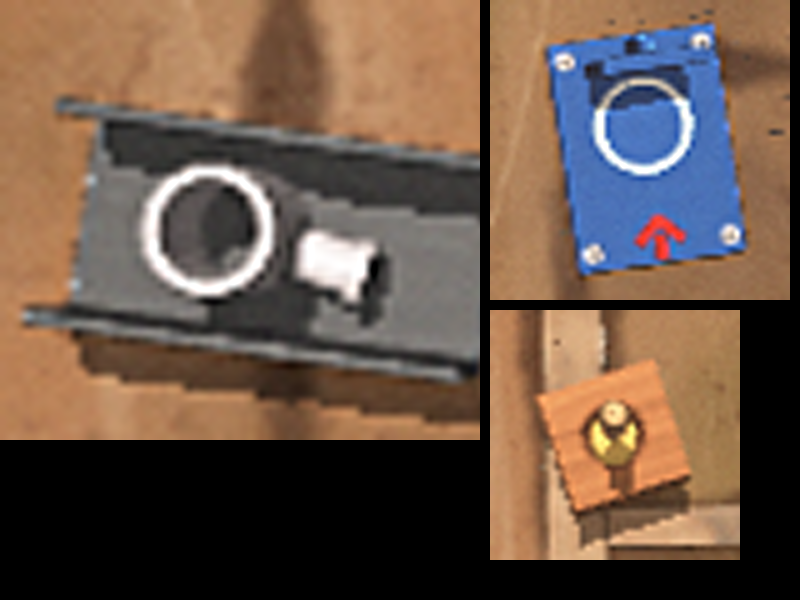

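Crop 1: mouth centre at (208,230), outlet end at (372,272), circle centre at (645,126), plate corners at (548,46), (716,24), (747,246) and (582,275), block top corners at (538,396), (653,360), (692,476) and (577,512), and brush handle top at (614,412).

```bash
cat > h.py <<'E'
from bench import *
import numpy as np, cv2
from scipy.spatial.transform import Rotation as Ro
def ray(n,px,z,c=None):
    c=c or calibration(n)
    d=c["R"].T@np.array([(px[0]-c["cx"])/c["fx"],(px[1]-c["cy"])/c["fy"],1]);o=-c["R"].T@c["t"]
    return (o+d*(z-o[2])/d[2])
def proj(n,X,c=None):
    c=c or calibration(n);p=c["R"]@np.array(X)+c["t"];return np.array([c["fx"]*p[0]/p[2]+c["cx"],c["fy"]*p[1]/p[2]+c["cy"]])
def ob():
    o=get_obs();w,x,y,z=o["eef_rot"];return o,Ro.from_quat([x,y,z,w])
def go(target,yaw):
    """needed move in tool axes (mm) from here, and yaw of tool y line"""
    o,R=ob();d=R.inv().apply(np.array(target)-o["eef_pos"])*1000
    # desired: z down, tool y axis along yaw
    Y=np.array([np.cos(yaw),np.sin(yaw),0]);best=None
    for s in(1,-1):
        D=Ro.from_matrix(np.c_[np.cross(s*Y,[0,0,-1]),s*Y,[0,0,-1]]);r=(R.inv()*D).as_rotvec()
        if best is None or np.linalg.norm(r)<np.linalg.norm(best):best=r
    print("t",round(o["time_s"],2),"shift mm",d.round(1),"rotvec",best.round(3),"q",o["q"].round(2))
E
python3 - <<'E'
from h import *
f=lambda u,v,x0,y0,s:(x0+(u+.5)/s-.5,y0+(v+.5)/s-.5)
r=lambda u,v,z,x0,y0,s:ray("top",f(u,v,x0,y0,s),z)
A=(135,190,8);B=(290,190,5);C=(225,140,5)
m=r(208,230,.096,*A);o=r(372,272,.034,*A);print("pipe",m,"outlet",o,np.degrees(np.arctan2(*(m-o)[1::-1])))
w=[r(65,105,.082,*A),r(470,157,.082,*A),r(25,317,.082,*A),r(470,372,.082,*A)]
for i in(0,2):d=w[i]-w[i+1];print("wall",w[i],w[i+1],np.degrees(np.arctan2(d[1],d[0])))
print("circle",r(154.5,125.5,.01,*B))
k=[r(u-490,v,.01,*B) for u,v in((548,46),(716,24),(747,246),(582,275))];k=np.array(k);print(k)
dx=(k[0]+k[1]-k[2]-k[3])/2;dy=(k[0]+k[3]-k[1]-k[2])/2
print("fix center",k.mean(0),np.linalg.norm(dx),np.linalg.norm(dy),np.degrees([np.arctan2(dx[1],dx[0]),np.arctan2(-dy[0],dy[1])]))
k=np.array([r(u-490,v-310,.07,*C) for u,v in((538,396),(653,360),(692,476),(577,512))])
dx=(k[0]+k[1]-k[2]-k[3])/2;dy=(k[0]+k[3]-k[1]-k[2])/2
print("block",k.mean(0),np.linalg.norm(dx),np.linalg.norm(dy),np.degrees([np.arctan2(dx[1],dx[0]),np.arctan2(-dy[0],dy[1])]))
print("brush top",r(124,102,.182,*C))
go([.3,-.2,.25],1.57)
E
```

```text
pipe [0.49204876 0.26730304 0.096     ] outlet [0.47396176 0.21421356 0.034     ] 71.1865885953615
wall [0.54140436 0.32436061 0.082     ] [0.51784548 0.16894945 0.082     ] 81.38012281287986
wall [0.46034366 0.34034086 0.082     ] [0.43529028 0.170183   0.082     ] 81.62417081433878
circle [ 0.49194829 -0.23508115  0.01      ]
[[ 0.54508723 -0.17370851  0.01      ]
 [ 0.55699036 -0.2839252   0.01      ]
 [ 0.41236784 -0.29928167  0.01      ]
 [ 0.39622073 -0.19146325  0.01      ]]
fix center [ 0.47766654 -0.23709466  0.01      ] 0.14767544928717277 0.10991601718222613 [6.43684965 7.33084111]
block [ 0.65318237 -0.00780693  0.07      ] 0.07706077392641085 0.07561335113186415 [17.22598144 16.2440245 ]
brush top [ 0.65434984 -0.00687354  0.182     ]
t 0.15 shift mm [ 230.5 -297.5  -19. ] rotvec [-0.001 -0.     0.29 ] q [-1.49  0.18  1.61 -0.    1.35 -0.21]
```

Call:
{"fn": "servo_tool", "kwargs": {
  "commands": "0 0 0.166 0 0 0 1;0 0 0.166 0 0 0 1;0 0 0.166 0 0 0 1;0 0 0 10 -58 0 1;0 0 0 10 -58 0 1"
}}

```text
time_s: 0.78
eef_pos: [0.2075, -0.4405, 0.2305]
eef_rot: [-0.001, 0.994, -0.105, -0.0]
wrist_force: [0.0, -0.3, 0.1]
opening: 1.0
grasp_force: 0.0
```

Call:
{"fn": "servo_tool", "kwargs": {
  "commands": "0 0 0 10 -58 0 1;0 0 0 10 -58 0 1;0 0 0 10 -58 0 1;0 0 0 10 -58 0 1;0 0 0 10 -58 0 1"
}}

```text
time_s: 1.4
eef_pos: [0.3168, -0.1668, 0.2313]
eef_rot: [0.0, 0.994, -0.105, 0.0]
wrist_force: [1.6, -0.9, 0.9]
opening: 0.999
grasp_force: 0.0
```

Call:
{"fn": "servo_tool", "kwargs": {
  "commands": "0 0 0 10 -58 0 1;0 0 0 10 -58 0 1;0 0 0 10 -58 0 1;0 0 0 10 -58 0 1;0 0 0 10 -58 0 1"
}}

```text
time_s: 2.02
eef_pos: [0.4261, 0.1068, 0.2314]
eef_rot: [0.0, 0.995, -0.104, 0.0]
wrist_force: [0.5, -0.2, 0.7]
opening: 1.0
grasp_force: 0.0
```

```bash
python3 - <<'E'
from h import *
go([.492,.267,.18],np.radians(78))
c=calibration("wrist");cv2.imwrite("pics/w1.png",cv2.resize(camera("wrist"),(800,600)))
print(proj("wrist",[.492,.267,.096],c)*800/512)
E
```

```text
t 2.02 shift mm [  31.2 -170.4   51.4] rotvec [ 0.    -0.001  0.001] q [-0.03 -0.14  1.93 -0.    1.35  1.75]
[ 76.8457969  234.88994963]
```

View pics/w1.png

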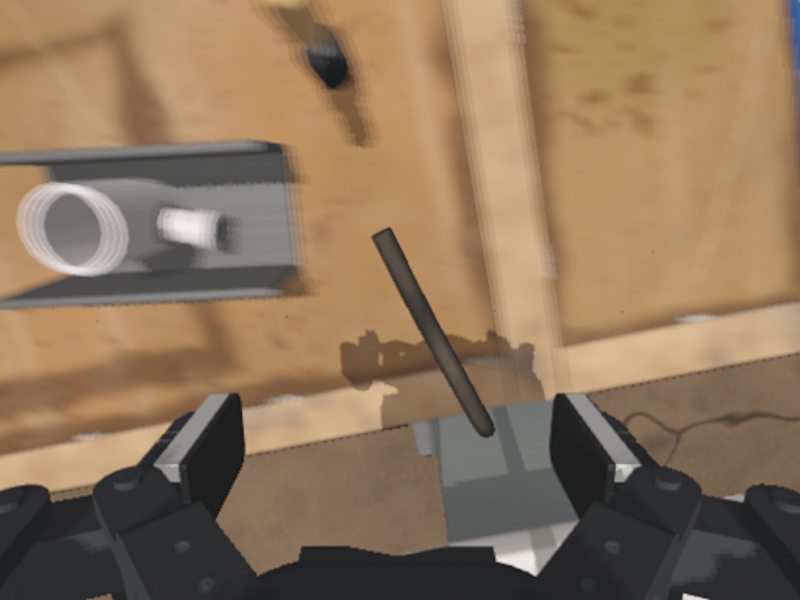

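The wrist view shows the pipe mouth at about (72,228) against a predicted (77,235), and the outlet roughly along the channel. Moving above it.

Call:
{"fn": "servo_tool", "kwargs": {
  "commands": "0 0 0 10 -57 0 1;0 0 0 10 -57 0 1;0 0 0 11 -56 0 1;0 0 0 0 0 0 1"
}}

```text
time_s: 2.58
eef_pos: [0.4915, 0.2675, 0.2301]
eef_rot: [-0.0, 0.995, -0.102, -0.001]
wrist_force: [-0.7, 0.1, -0.4]
opening: 0.999
grasp_force: 0.0
```

```bash
python3 - <<'E'
from h import *
go([.492,.267,.057],np.radians(78))
c=calibration("wrist");cv2.imwrite("pics/w2.png",cv2.resize(camera("wrist"),(800,600)))
s=800/512
print(proj("wrist",[.492,.267,.096],c)*s,proj("wrist",[.489,.251,.006],c)*s)
for p in[(400,400),(400,300),(300,300)]:print(ray("wrist",np.array(p)/s,.096,c),ray("wrist",np.array(p)/s,.034,c))
E
```

```text
t 2.58 shift mm [  0.9   0.3 173.1] rotvec [0.    0.002 0.004] q [0.29 0.15 1.65 0.   1.35 2.06]
[395.00789791 290.38873187] [418.0881457  259.55579803]
[0.42668255 0.27769969 0.096     ] [0.39694437 0.28345784 0.034     ]
[0.48607545 0.26541952 0.096     ] [0.46965235 0.26842462 0.034     ]
[0.49737504 0.31958268 0.096     ] [0.48348516 0.33473042 0.034     ]
```

View pics/w2.png

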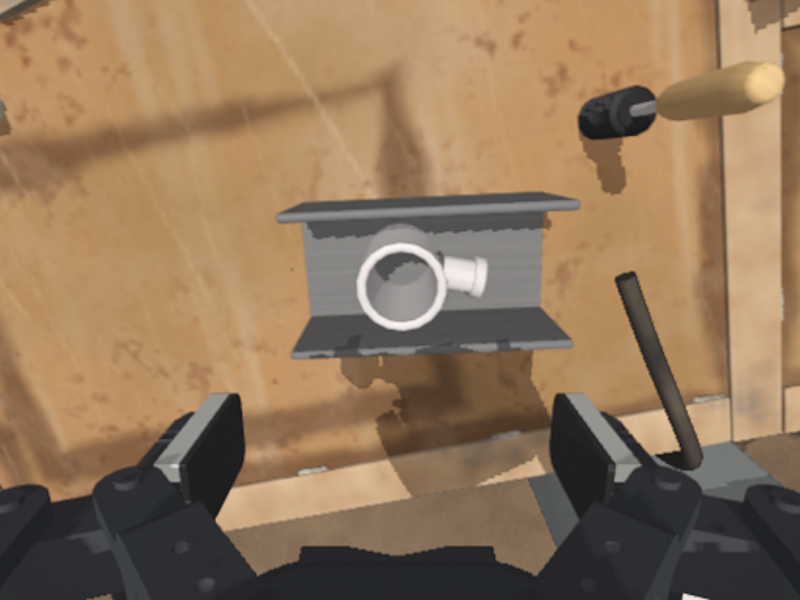

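The mouth centre is at (401,286), about 3 mm from the estimate, and the outlet end is at (485,277). Descend and grip.

Call:
{"fn": "servo_tool", "kwargs": {
  "commands": "0 0 0 2 2 50 1;0 0 0 0 0 50 1;0 0 0 0 0 45 1;0 0 0 0 0 28 1;0 0 0 0 0 0 0"
}}

```text
time_s: 3.25
eef_pos: [0.4906, 0.2604, 0.0562]
eef_rot: [0.001, 0.994, -0.105, -0.003]
wrist_force: [0.4, 0.4, -0.2]
opening: 0.815
grasp_force: 0.0
```

Call:
{"fn": "servo_tool", "kwargs": {
  "commands": "0 0 0 0 0 0 0;0 0 0 0 0 0 0;0 0 0 0 0 0 0;0 0 0 0 0 0 0"
}}

```text
time_s: 3.75
eef_pos: [0.4943, 0.2625, 0.0603]
eef_rot: [-0.0, 0.995, -0.104, 0.002]
wrist_force: [-0.0, -0.1, 7.2]
opening: 0.572
grasp_force: 62.5
```

Call:
{"fn": "servo_tool", "kwargs": {
  "commands": "0 0 0 0 0 -20 0;0 0 0 0 0 -45 0;0 0 0 0 0 -45 0;0 0 0 0 0 -20 0;0 0 0 0 0 0 0"
}}

```text
time_s: 4.38
eef_pos: [0.4937, 0.2625, 0.19]
eef_rot: [-0.001, 0.995, -0.104, 0.002]
wrist_force: [0.6, 0.2, -3.9]
opening: 0.574
grasp_force: 63.4
```

```bash
python3 - <<'E'
from h import *
go([.50,.015,.188],np.radians(78))
E
```

```text
t 4.38 shift mm [ 57.5 240.8   1.8] rotvec [-0.002 -0.003  0.   ] q [ 0.28  0.18  1.69 -0.    1.26  2.06]
```

Call:
{"fn": "servo_tool", "kwargs": {
  "commands": "0 0 0 -6 43 0 0;0 0 0 -6 43 0 0;0 0 0 -6 43 0 0;0 0 0 22 38 0 0;0 0 0 22 38 0 0"
}}

```text
time_s: 5.0
eef_pos: [0.4745, 0.0552, 0.1865]
eef_rot: [-0.0, 0.995, -0.104, -0.001]
wrist_force: [0.5, -0.9, -3.6]
opening: 0.571
grasp_force: 64.0
```

Call:
{"fn": "servo_tool", "kwargs": {
  "commands": "0 0 0 22 38 0 0;0 0 0 0 0 40 0;0 0 0 0 0 40 0;0 0 0 0 0 35 0;0 0 0 0 0 0 0"
}}

```text
time_s: 5.62
eef_pos: [0.4851, 0.0153, 0.0692]
eef_rot: [-0.001, 0.995, -0.104, -0.005]
wrist_force: [-0.6, 0.5, -3.2]
opening: 0.579
grasp_force: 64.1
```

```bash
python3 - <<'E'
from h import *
go([.49,.015,.0595],np.radians(78));print(get_obs()["wrist_force"])
c=calibration("top");p=proj("top",[.49,.015,.05],c).astype(int);print(p)
im=camera("top")[p[1]-35:p[1]+40,p[0]-50:p[0]+50]
cv2.imwrite("pics/t2.png",cv2.resize(im,(800,600),interpolation=cv2.INTER_CUBIC))
E
```

```text
t 5.62 shift mm [ 4.9 -0.7  9.6] rotvec [0.   0.01 0.  ] q [-0.21  0.21  1.94 -0.    1.    1.57]
[-0.63216938  0.5187087  -3.15759352]
[243 217]
```

View pics/t2.png

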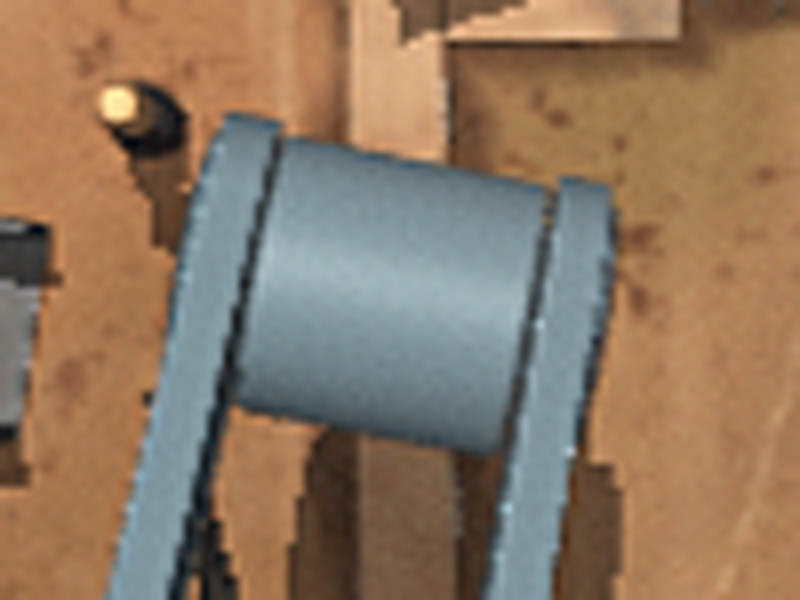

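The arm hides the pipe. The slat is centred at u≈405, so the pipe is centred on it. Lower the last few mm.

Call:
{"fn": "servo_tool", "kwargs": {
  "commands": "0 0 0 0 0 5 0;0 0 0 0 0 3 0;0 0 0 0 0 1 0;0 0 0 0 0 0 0"
}}

```text
time_s: 6.18
eef_pos: [0.4896, 0.0145, 0.0647]
eef_rot: [0.0, 0.995, -0.104, 0.0]
wrist_force: [0.7, 1.2, -5.0]
opening: 0.575
grasp_force: 64.1
```

Call:
{"fn": "servo_tool", "kwargs": {
  "commands": "0 0 0 0 0 2 0;0 0 0 0 0 2 0;0 0 0 0 0 0 0"
}}

```text
time_s: 6.55
eef_pos: [0.4891, 0.0146, 0.06]
eef_rot: [-0.0, 0.995, -0.104, -0.0]
wrist_force: [0.6, 0.1, -3.3]
opening: 0.571
grasp_force: 64.1
```

Call:
{"fn": "servo_tool", "kwargs": {
  "commands": "0 0 0 0 0 1 0;0 0 0 0 0 1 0;0 0 0 0 0 0 0"
}}

```text
time_s: 6.92
eef_pos: [0.4899, 0.0145, 0.0592]
eef_rot: [0.0, 0.995, -0.104, 0.0]
wrist_force: [-2.2, 0.4, 6.2]
opening: 0.566
grasp_force: 64.9
```

Call:
{"fn": "servo_tool", "kwargs": {
  "commands": "0 0 0 0 0 0 1;0 0 0 0 0 0 1;0 0 0 0 0 0 1;0 0 0 0 0 0 1;0 0 0 0 0 -20 1"
}}

```text
time_s: 7.55
eef_pos: [0.4879, 0.0148, 0.0771]
eef_rot: [-0.0, 0.995, -0.104, -0.002]
wrist_force: [0.0, 0.2, -0.1]
opening: 1.0
grasp_force: 0.0
```

Call:
{"fn": "servo_tool", "kwargs": {
  "commands": "0 0 0 0 0 -50 1;0 0 0 0 0 -50 1;0 0 0 0 0 -40 1;0 0 0 0 0 0 1;0 0 0 0 0 0 1"
}}

```text
time_s: 8.18
eef_pos: [0.4889, 0.0146, 0.2175]
eef_rot: [-0.0, 0.995, -0.104, -0.0]
wrist_force: [-0.6, 1.0, -0.7]
opening: 1.0
grasp_force: 0.0
```

```bash
python3 - <<'E'
from h import *
go([.489,.0145,.06],np.radians(78))
c=calibration("wrist");im=camera("wrist")
s=5;x0,y0=205,135
cv2.imwrite("pics/w3.png",cv2.resize(im[y0:y0+110,x0:x0+150],None,fx=s,fy=s,interpolation=cv2.INTER_CUBIC))
print((proj("wrist",[.489,.0145,.095],c)-[x0,y0])*s)
print(c)
E
```

```text
t 8.18 shift mm [3.000e-01 1.000e-01 1.575e+02] rotvec [-0.     0.001  0.   ] q [-0.21 -0.    1.83  0.    1.31  1.57]
[237.30558979 274.07252035]
{'fx': 331.24519294055875, 'fy': 331.24519294055875, 'cx': 253.79855049856343, 'cy': 197.8764081749261, 'R': array([[-2.08135701e-01, -9.78099917e-01, -2.87215824e-04],
       [-9.39967746e-01,  1.99940119e-01,  2.76558468e-01],
       [-2.70444388e-01,  5.78316642e-02, -9.60997051e-01]]), 't': array([0.11488259, 0.42380817, 0.49650664])}
```

View pics/w3.png

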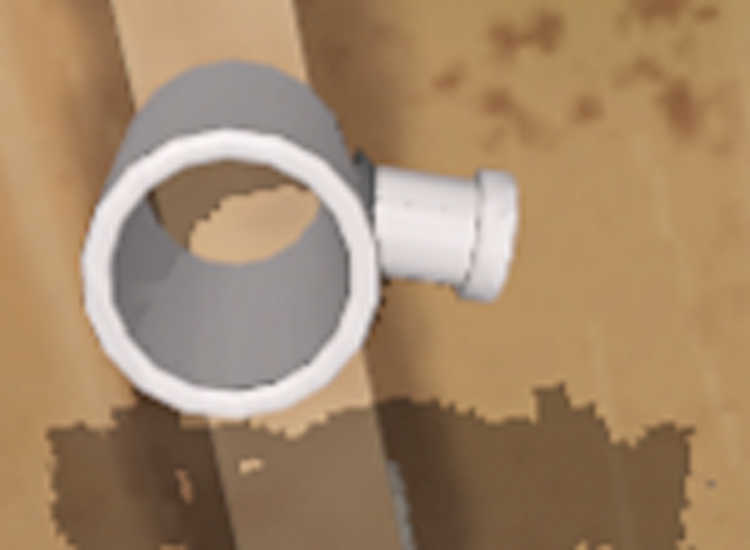

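Mouth ring centre at (231,272), as predicted. The outlet collar spans v 168–303 with its right edge at u≈518. The branch mid-line runs from about (385,220) to (468,233).

```bash
python3 - <<'E'
from h import *
c=calibration("wrist");s=5;x0,y0=205,135
M=ray("wrist",(x0+231.5/s-.5,y0+272.5/s-.5),.095,c);print("mouth",M)
f=lambda X:(proj("wrist",X,c)-[x0-.5,y0-.5])*s
for a in(68,70,72,74,76,78,80):
    t=np.radians(a);X=np.array([np.cos(t),np.sin(t),0]);Y=np.array([-X[1],X[0],0]);Z=np.array([0,0,1])
    F=M*[1,1,0]+[0,0,.005+.028]
    rim=np.array([f(F-X*d+.0135*(np.cos(b)*Y+np.sin(b)*Z)) for d in(.047,.055) for b in np.linspace(0,6.28,60)])
    print(a,f(F-X*.038).round(),f(F-X*.051).round(),"v",rim[:,1].min().round(),rim[:,1].max().round(),"u",rim[:,0].max().round())
E
```

```text
mouth [0.48954226 0.01577228 0.095     ]
68 [420. 227.] [483. 238.] v 168.0 307.0 u 520.0
70 [421. 220.] [484. 229.] v 160.0 298.0 u 520.0
72 [422. 214.] [486. 220.] v 152.0 289.0 u 520.0
74 [423. 207.] [487. 212.] v 143.0 280.0 u 520.0
76 [423. 201.] [488. 203.] v 135.0 271.0 u 520.0
78 [424. 195.] [488. 195.] v 127.0 262.0 u 519.0
80 [424. 188.] [489. 186.] v 117.0 254.0 u 519.0
```

Call:
{"fn": "servo_tool", "kwargs": {
  "commands": "0 0 -0.177 0 0 0 1;0 0 -0.177 0 0 0 1;0 0 -0.177 0 0 0 1;0 0 -0.177 0 0 0 1;0 0 -0.177 0 0 0 1"
}}

```text
time_s: 8.85
eef_pos: [0.4883, 0.0147, 0.2162]
eef_rot: [-0.001, 0.942, 0.334, -0.002]
wrist_force: [0.4, 0.4, 0.5]
opening: 1.0
grasp_force: 0.0
```

Call:
{"fn": "servo_tool", "kwargs": {
  "commands": "0 0 -0.177 0 0 0 1;0 0 -0.177 0 0 0 1;0 0 -0.175 0 0 0 1;0 0 0 0 0 40 1;0 0 0 0 0 0 1"
}}

```text
time_s: 9.48
eef_pos: [0.4859, 0.0152, 0.1741]
eef_rot: [-0.003, 0.824, 0.567, -0.003]
wrist_force: [-0.2, -0.4, -0.7]
opening: 1.002
grasp_force: 0.0
```

```bash
python3 - <<'E'
from h import *
go([.4893,.0152,.060],np.radians(-21))
E
```

```text
t 9.47 shift mm [  1.4   4.2 114. ] rotvec [-0.009  0.001  0.   ] q [-0.21  0.05  1.87 -0.    1.23  0.15]
```

Call:
{"fn": "servo_tool", "kwargs": {
  "commands": "0 0 0 1 1 40 1;0 0 0 0 0 40 1;0 0 0 0 0 32 1;0 0 0 0 0 0 1;0 0 0 0 0 0 0"
}}

```text
time_s: 10.1
eef_pos: [0.4917, 0.0149, 0.0677]
eef_rot: [0.001, 0.824, 0.567, 0.0]
wrist_force: [0.2, -0.0, -1.0]
opening: 0.815
grasp_force: 0.0
```

Call:
{"fn": "servo_tool", "kwargs": {
  "commands": "0 0 0 0 0 0 0;0 0 0 0 0 0 0;0 0 0 0 0 0 0;0 0 0 0 0 0 0"
}}

```text
time_s: 10.6
eef_pos: [0.4918, 0.0151, 0.0685]
eef_rot: [0.001, 0.824, 0.567, 0.001]
wrist_force: [-4.0, 1.0, 8.4]
opening: 0.575
grasp_force: 60.4
```

Call:
{"fn": "servo_tool", "kwargs": {
  "commands": "0 0 0 0 0 -10 0;0 0 0 0 0 -40 0;0 0 0 0 0 -40 0;0 0 0 0 0 -20 0;0 0 0 0 0 0 0"
}}

```text
time_s: 11.22
eef_pos: [0.4919, 0.0149, 0.1785]
eef_rot: [0.002, 0.824, 0.567, 0.002]
wrist_force: [-0.0, 1.2, -3.5]
opening: 0.571
grasp_force: 63.7
```

```bash
python3 - <<'E'
from h import *
go([.492,-.235,.17],np.radians(-83))
go([.492,-.235,.17],np.radians(-21))
E
```

```text
t 11.22 shift mm [-233.3   89.4    8.8] rotvec [ 0.004 -0.003  1.083] q [-0.21  0.05  1.87  0.    1.22  0.15]
t 11.22 shift mm [-233.3   89.4    8.8] rotvec [ 0.005 -0.001  0.001] q [-0.21  0.05  1.87  0.    1.22  0.15]
```

Call:
{"fn": "servo_tool", "kwargs": {
  "commands": "0 0 0.18 0 0 0 0;0 0 0.18 0 0 0 0;0 0 0.18 0 0 0 0;0 0 0.18 0 0 0 0;0 0 0.18 0 0 0 0"
}}

```text
time_s: 11.85
eef_pos: [0.4896, 0.0153, 0.1747]
eef_rot: [-0.0, 0.989, 0.149, -0.001]
wrist_force: [-1.2, 0.6, -4.2]
opening: 0.572
grasp_force: 63.7
```

Call:
{"fn": "servo_tool", "kwargs": {
  "commands": "0 0 0.18 0 0 -10 0;0 0 0 -7 45 -10 0;0 0 0 -7 45 0 0;0 0 0 -5 40 0 0;0 0 0 0 0 0 0"
}}

```text
time_s: 12.48
eef_pos: [0.4872, -0.1185, 0.195]
eef_rot: [-0.0, 0.998, 0.06, -0.001]
wrist_force: [-1.3, 0.2, -4.5]
opening: 0.572
grasp_force: 64.2
```

```bash
python3 - <<'E'
from h import *
go([.492,-.235,.10],np.radians(-83))
c=calibration("wrist");cv2.imwrite("pics/w4.png",cv2.resize(camera("wrist"),(800,600)))
s=800/512
for X in([.492,-.235,.01],[.492-.07*.9925,-.235-.07*.122,.01]):print(proj("wrist",X,c)*s)
np.save("c4.npy",c,allow_pickle=True)
E
```

```text
t 12.47 shift mm [ -9.1 116.3  95. ] rotvec [-0.     0.002 -0.001] q [-0.48  0.05  1.82 -0.    1.27  0.97]
[574.20664923 285.50081425]
[564.69189099 384.67691759]
```

View pics/w4.png

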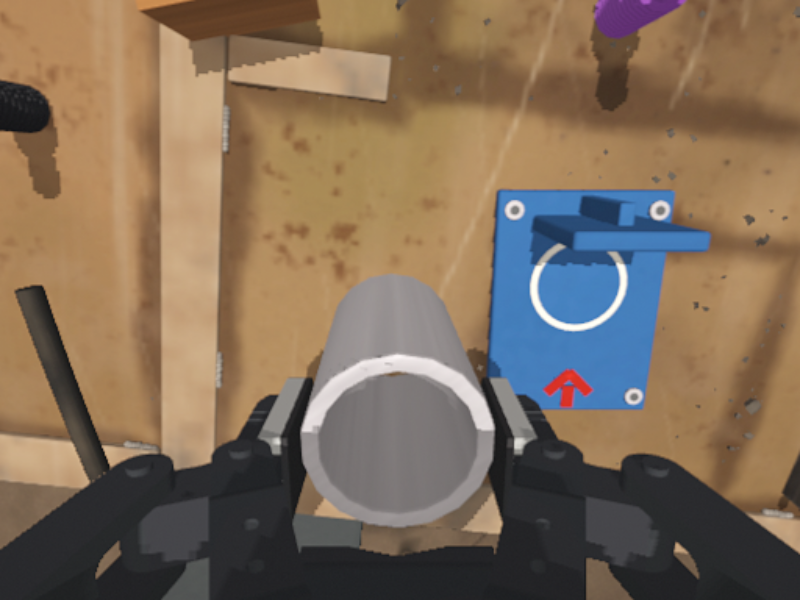

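The circle centre is at (579,285) against a predicted (574,285), and the plate corners are at (498,190), (673,190), (643,409) and (488,408). The pipe hangs straight in the fingers.

```bash
python3 - <<'E'
from h import *
c=np.load("c4.npy",allow_pickle=True).item();s=800/512
f=lambda u,v:ray("wrist",((u+.5)/s-.5,(v+.5)/s-.5),.01,c)
print("circle",f(579,285))
k=np.array([f(*p) for p in((498,190),(673,190),(643,409),(488,408))])
dx=(k[0]+k[1]-k[2]-k[3])/2;dy=(k[0]+k[3]-k[1]-k[2])/2
a=np.arctan2(dx[1],dx[0]);print(np.linalg.norm(dx),np.linalg.norm(dy),np.degrees([a,np.arctan2(-dy[0],dy[1])]),k.mean(0),"origin",k.mean(0)+.015*dx/np.linalg.norm(dx))
print("arrow dir",np.degrees(np.arctan2(*(f(579,285)-f(568,384))[1::-1])))
go([.493,-.2365,.0735],np.radians(-83))
E
```

```text
circle [ 0.49286464 -0.2377956   0.01      ]
0.14853363127640565 0.10798634651759617 [7.32838151 6.71614105] [ 0.47873449 -0.23817529  0.01      ] origin [ 0.49361196 -0.23626195  0.01      ]
arrow dir 6.297480545248655
t 12.53 shift mm [ -8.4 119.6 121.2] rotvec [-0.002  0.002 -0.   ] q [-0.47  0.05  1.83  0.    1.27  0.98]
```

Call:
{"fn": "servo_tool", "kwargs": {
  "commands": "0 0 0 -3 40 0 0;0 0 0 -3 40 0 0;0 0 0 -2 40 0 0;0 0 0 0 0 40 0;0 0 0 0 0 40 0"
}}

```text
time_s: 13.15
eef_pos: [0.4949, -0.2355, 0.1148]
eef_rot: [-0.0, 0.998, 0.062, -0.0]
wrist_force: [0.7, -0.0, -3.7]
opening: 0.574
grasp_force: 64.4
```

Call:
{"fn": "servo_tool", "kwargs": {
  "commands": "0 0 0 0 0 22 0;0 0 0 0 0 4 0;0 0 0 0 0 0 0;0 0 0 0 0 0 0"
}}

```text
time_s: 13.65
eef_pos: [0.4959, -0.2366, 0.0916]
eef_rot: [0.001, 0.998, 0.063, 0.001]
wrist_force: [0.2, -0.6, -2.4]
opening: 0.568
grasp_force: 64.4
```

```bash
python3 - <<'E'
from h import *
go([.4935,-.237,.0735],np.radians(-83));print(get_obs()["wrist_force"])
E
```

```text
t 13.65 shift mm [-2.5  0.1 18.1] rotvec [ 0.002 -0.002  0.003] q [-0.66  0.29  1.78  0.    1.07  0.78]
[ 0.16113648 -0.63083871 -2.38219717]
```

Call:
{"fn": "servo_tool", "kwargs": {
  "commands": "0 0 0 -2 0 8 0;0 0 0 0 0 5 0;0 0 0 0 0 0 0;0 0 0 0 0 0 0"
}}

```text
time_s: 14.15
eef_pos: [0.493, -0.2366, 0.0773]
eef_rot: [0.0, 0.998, 0.062, 0.0]
wrist_force: [0.8, 0.4, -2.8]
opening: 0.57
grasp_force: 64.4
```

Call:
{"fn": "servo_tool", "kwargs": {
  "commands": "0 0 0 0 0 2 0;0 0 0 0 0 1 0;0 0 0 0 0 0 0"
}}

```text
time_s: 14.52
eef_pos: [0.4929, -0.2365, 0.0742]
eef_rot: [-0.0, 0.998, 0.062, -0.0]
wrist_force: [-0.4, -0.5, -3.5]
opening: 0.577
grasp_force: 64.4
```

Call:
{"fn": "servo_tool", "kwargs": {
  "commands": "0 0 0 0 0 1 0;0 0 0 0 0 0.5 0;0 0 0 0 0 0 0"
}}

```text
time_s: 14.9
eef_pos: [0.4935, -0.2366, 0.0737]
eef_rot: [0.0, 0.998, 0.062, 0.0]
wrist_force: [-1.3, 3.2, 6.0]
opening: 0.57
grasp_force: 65.3
```

Call:
{"fn": "servo_tool", "kwargs": {
  "commands": "0 0 0 0 0 0 1;0 0 0 0 0 0 1;0 0 0 0 0 0 1;0 0 0 0 0 0 1;0 0 0 0 0 -20 1"
}}

```text
time_s: 15.52
eef_pos: [0.4918, -0.2357, 0.0914]
eef_rot: [-0.001, 0.998, 0.062, -0.001]
wrist_force: [-0.5, 0.5, -0.1]
opening: 1.004
grasp_force: 0.0
```

Call:
{"fn": "servo_tool", "kwargs": {
  "commands": "0 0 0 0 0 -45 1;0 0 0 0 0 -45 1;0 0 0 0 0 -40 1;0 0 0 0 0 0 1;0 0 0 0 0 0 1"
}}

```text
time_s: 16.15
eef_pos: [0.4927, -0.2364, 0.2222]
eef_rot: [-0.0, 0.998, 0.062, -0.0]
wrist_force: [-0.5, -0.7, -0.3]
opening: 1.0
grasp_force: 0.0
```

```bash
python3 - <<'E'
from h import *
go([.6535,-.0075,.25],np.radians(-83))
c=calibration("wrist");im=camera("wrist")
s=4;p=proj("wrist",[.48,-.237,.05],c).astype(int);x0,y0=max(0,p[0]-90),max(p[1]-75,0)
cv2.imwrite("pics/w5.png",cv2.resize(im[y0:y0+150,x0:x0+190],None,fx=s,fy=s,interpolation=cv2.INTER_CUBIC))
print(x0,y0,(proj("wrist",[.4925,-.2365,.1],c)-[x0,y0])*s)
np.save("c5.npy",c,allow_pickle=True)
E
```

```text
t 16.15 shift mm [ 188.  -207.1  -27.8] rotvec [-0.     0.     0.003] q [-0.66  0.13  1.69 -0.    1.33  0.78]
162 114 [363.61552482 303.88163327]
```

View pics/w5.png

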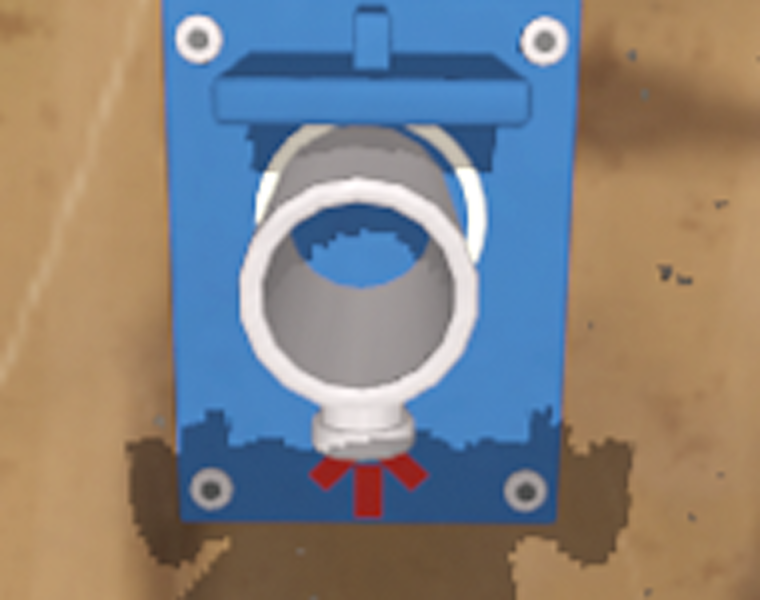

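Mouth centre at (359,293), outlet collar at (363,438), arrow shaft at u≈368, ring spanning u 255–487. Compute the yaw.

```bash
python3 - <<'E'
from h import *
c=np.load("c5.npy",allow_pickle=True).item();s=4;x0,y0=162,114
f=lambda u,v,z:ray("wrist",(x0+(u+.5)/s-.5,y0+(v+.5)/s-.5),z,c)
M=f(359,293,.1);C=f(371,225,.01);A=f(368,480,.01);O=f(363,438,.0485)
print("mouth",M,"circle",C,"arrow",A)
print("arrow dir",np.degrees(np.arctan2(*(C-A)[1::-1])),"pipe->arrow",np.degrees(np.arctan2(*(M-A)[1::-1])),"pipe x via collar",np.degrees(np.arctan2(*(M-O)[1::-1])),np.linalg.norm((M-O)[:2]))
h=[f(198,40,.01),f(544,40,.01),f(210,490,.01),f(525,491,.01)]
d=h[0]+h[1]-h[2]-h[3];print("holes yaw",np.degrees(np.arctan2(d[1],d[0])))
E
```

```text
mouth [ 0.49495752 -0.23492604  0.1       ] circle [ 0.49171839 -0.23789737  0.01      ] arrow [ 0.41774531 -0.24630882  0.01      ]
arrow dir 6.487222049075764 pipe->arrow 8.386257260866865 pipe x via collar 7.694045686039994 0.050887694047607936
holes yaw 6.697713494287224
```

The pipe stands in the circle and faces the arrow to about 1°. Now the brush.

Call:
{"fn": "servo_tool", "kwargs": {
  "commands": "0 0 0 38 -41 -4 1;0 0 0 38 -41 -4 1;0 0 0 38 -41 -4 1;0 0 0 38 -41 -4 1;0 0 0 36 -41 -4 1"
}}

```text
time_s: 16.82
eef_pos: [0.6541, -0.008, 0.2407]
eef_rot: [-0.0, 0.998, 0.062, -0.002]
wrist_force: [1.1, -1.6, 1.5]
opening: 1.0
grasp_force: 0.0
```

Call:
{"fn": "servo_tool", "kwargs": {
  "commands": "0 0 0 0 0 0 1;0 0 0 0 0 0 1"
}}

```text
time_s: 17.08
eef_pos: [0.6531, -0.0097, 0.2408]
eef_rot: [-0.0, 0.998, 0.063, -0.002]
wrist_force: [0.0, -0.5, 0.5]
opening: 0.999
grasp_force: 0.0
```

```bash
python3 - <<'E'
from h import *
go([.6535,-.0075,.127],np.radians(-83))
c=calibration("wrist");im=camera("wrist");np.save("c6.npy",c,allow_pickle=True);cv2.imwrite("pics/w6.png",im)
p=proj("wrist",[.6535,-.0075,.182],c);q=proj("wrist",[.6535,-.0075,.07],c);print(p,q)
h=cv2.cvtColor(im,cv2.COLOR_BGR2HSV)
x,y=p.astype(int)
for v in range(y-32,y+34,4):print(v,[tuple(int(a) for a in h[v,u]) for u in range(x-28,x+30,8)])
E
```

```text
t 17.07 shift mm [  1.1  -2.1 113.8] rotvec [-0.001  0.003  0.003] q [-0.2   0.35  1.38 -0.    1.42  1.25]
[249.04669286 213.46266854] [250.75310773 175.89221547]
181 [(15, 146, 215), (15, 145, 218), (13, 158, 142), (23, 151, 230), (17, 116, 163), (17, 114, 146), (13, 153, 122), (15, 149, 206)]
185 [(15, 145, 223), (15, 147, 222), (14, 152, 193), (17, 118, 136), (17, 114, 166), (17, 114, 154), (14, 156, 152), (15, 150, 206)]
189 [(15, 149, 209), (15, 149, 206), (15, 149, 205), (17, 117, 142), (17, 113, 169), (17, 115, 158), (15, 150, 197), (15, 149, 211)]
193 [(14, 149, 205), (15, 149, 204), (15, 148, 208), (17, 117, 146), (17, 112, 175), (18, 115, 160), (15, 148, 210), (15, 149, 210)]
197 [(15, 148, 210), (15, 148, 212), (15, 148, 212), (17, 118, 151), (18, 111, 190), (18, 113, 172), (15, 147, 219), (15, 145, 218)]
201 [(15, 150, 212), (15, 147, 213), (15, 146, 219), (18, 116, 161), (19, 102, 232), (18, 112, 182), (15, 148, 214), (15, 145, 209)]
205 [(15, 137, 219), (15, 146, 220), (15, 148, 217), (18, 113, 188), (19, 97, 253), (19, 102, 231), (15, 148, 207), (14, 146, 212)]
209 [(1
[... 574 characters left out ...]
5, 121, 99), (14, 122, 90), (15, 120, 85), (15, 124, 82)]
229 [(15, 96, 138), (16, 95, 140), (16, 92, 138), (15, 124, 80), (15, 121, 101), (16, 125, 100), (15, 126, 93), (16, 126, 95)]
233 [(16, 100, 135), (15, 95, 139), (15, 95, 137), (13, 123, 79), (15, 122, 98), (16, 125, 106), (17, 129, 101), (17, 123, 104)]
237 [(15, 99, 134), (15, 99, 136), (15, 99, 134), (13, 123, 79), (15, 120, 91), (16, 124, 109), (15, 136, 94), (18, 126, 109)]
241 [(14, 104, 132), (14, 100, 132), (14, 103, 131), (14, 123, 77), (15, 127, 88), (17, 123, 112), (17, 125, 110), (14, 139, 92)]
245 [(14, 108, 130), (14, 105, 131), (14, 102, 130), (13, 124, 80), (16, 125, 90), (17, 122, 111), (17, 123, 108), (16, 135, 96)]
```

```bash
python3 - <<'E'
from h import *
c=np.load("c6.npy",allow_pickle=True).item();im=cv2.imread("pics/w6.png");h=cv2.cvtColor(im,cv2.COLOR_BGR2HSV)
m=cv2.inRange(h[150:230,225:285],(17,90,100),(21,121,255))
def row(v):
    u=np.flatnonzero(m[v-150]);return (u.min()+225,u.max()+225,len(u)) if len(u) else None
for v in range(166,224,3):print(v,row(v))
# bore of the block: wood orange mask
m2=cv2.inRange(h,(5,165,80),(13,255,255));m2[230:]=0
ct=max(cv2.findContours(m2,0,2)[0],key=cv2.contourArea);print(cv2.contourArea(ct),cv2.boundingRect(ct),cv2.approxPolyDP(ct,6,True).ravel())
for y in(-.0075,-.0105):print(proj("wrist",[.6535,y,.182],c))
E
```

```text
166 None
169 None
172 (np.int64(254), np.int64(255), 2)
175 (np.int64(251), np.int64(257), 2)
178 (np.int64(251), np.int64(257), 4)
181 (np.int64(247), np.int64(261), 15)
184 (np.int64(245), np.int64(263), 19)
187 (np.int64(245), np.int64(264), 20)
190 (np.int64(244), np.int64(264), 21)
193 (np.int64(244), np.int64(265), 22)
196 (np.int64(243), np.int64(265), 23)
199 (np.int64(243), np.int64(266), 24)
202 (np.int64(242), np.int64(266), 25)
205 (np.int64(242), np.int64(267), 26)
208 (np.int64(242), np.int64(266), 25)
211 (np.int64(243), np.int64(266), 24)
214 (np.int64(245), np.int64(273), 21)
217 (np.int64(247), np.int64(262), 16)
220 (np.int64(251), np.int64(256), 6)
223 NoneTraceback (most recent call last):
  File "<stdin>", line 9, in <module>
ValueError: max() iterable argument is empty
```

```bash
python3 - <<'E'
from h import *
c=np.load("c6.npy",allow_pickle=True).item()
B=ray("wrist",(254.5,208),.18,c);print(B, "low handle", ray("wrist",(254.3,183),.11,c))
go([*B[:2],.127],np.radians(-83))
E
```

```text
[ 0.65694337 -0.01058977  0.18      ] low handle [ 0.65653562 -0.01054806  0.11      ]
t 17.12 shift mm [  4.2   0.7 114.2] rotvec [-0.     0.003  0.002] q [-0.2   0.35  1.38 -0.    1.42  1.25]
```

Call:
{"fn": "servo_tool", "kwargs": {
  "commands": "0 0 0 4 0 10 1;0 0 0 0 0 40 1;0 0 0 0 0 40 1;0 0 0 0 0 23 1;0 0 0 0 0 0 1"
}}

```text
time_s: 17.75
eef_pos: [0.6558, -0.0099, 0.1266]
eef_rot: [-0.001, 0.998, 0.062, -0.003]
wrist_force: [0.4, -0.7, 0.7]
opening: 0.997
grasp_force: 0.0
```

Call:
{"fn": "servo_tool", "kwargs": {
  "commands": "0 0 0 0 0 0 0;0 0 0 0 0 0 0;0 0 0 0 0 0 0;0 0 0 0 0 0 0;0 0 0 0 0 0 0"
}}

```text
time_s: 18.38
eef_pos: [0.6586, -0.0093, 0.1308]
eef_rot: [0.0, 0.998, 0.062, 0.001]
wrist_force: [-0.7, 0.8, 4.9]
opening: 0.206
grasp_force: 58.8
```

Call:
{"fn": "servo_tool", "kwargs": {
  "commands": "0 0 0 0 0 0 0;0 0 0 0 0 0 0;0 0 0 0 0 0 0"
}}

```text
time_s: 18.75
eef_pos: [0.6586, -0.0093, 0.1307]
eef_rot: [0.0, 0.998, 0.062, 0.001]
wrist_force: [-1.1, 0.5, 5.9]
opening: 0.203
grasp_force: 58.8
```

```bash
python3 - <<'E'
from h import *
print(ob()[0]["eef_pos"],ob()[0]["opening"])
go([.6569,-.0106,.127],np.radians(-83))
E
```

```text
[ 0.65861432 -0.00925463  0.1307408 ] 0.20263019355935685
t 18.75 shift mm [-1.9  1.1  3.7] rotvec [ 0.    -0.002  0.003] q [-0.19  0.46  1.46  0.    1.22  1.25]
```

Call:
{"fn": "servo_tool", "kwargs": {
  "commands": "0 0 0 0 0 -20 0;0 0 0 0 0 -50 0;0 0 0 0 0 -50 0;0 0 0 0 0 0 0;0 0 0 -38 41 0 0"
}}

```text
time_s: 19.38
eef_pos: [0.626, -0.0529, 0.2502]
eef_rot: [-0.0, 0.998, 0.065, 0.001]
wrist_force: [-0.7, -0.8, -1.2]
opening: 0.206
grasp_force: 58.7
```

Call:
{"fn": "servo_tool", "kwargs": {
  "commands": "0 0 0 -38 41 0 0;0 0 0 -38 41 0 0;0 0 0 -38 41 0 0;0 0 0 -37 41 0 0;0 0 0 0 0 0 0"
}}

```text
time_s: 20.0
eef_pos: [0.4936, -0.2388, 0.2492]
eef_rot: [-0.0, 0.998, 0.06, -0.001]
wrist_force: [0.4, -0.2, -1.6]
opening: 0.203
grasp_force: 58.8
```

Call:
{"fn": "servo_tool", "kwargs": {
  "commands": "0 0 0 0 0 0 0;0 0 0 0 0 0 0"
}}

```text
time_s: 20.25
eef_pos: [0.4965, -0.235, 0.2495]
eef_rot: [-0.0, 0.998, 0.063, -0.0]
wrist_force: [0.1, 0.2, -0.6]
opening: 0.203
grasp_force: 58.8
```

```bash
python3 - <<'E'
from h import *
print(ob()[0]["eef_pos"],ob()[0]["opening"],ob()[0]["wrist_force"])
go([.4955,-.2355,.24],np.radians(-83))
s=800/512
a=camera("wrist");b=camera("scene")
p=proj("scene",[.494,-.236,.12]).astype(int);print(p)
o=np.zeros((600,800,3),np.uint8);o[:300,:400]=cv2.resize(a,(400,300))
o[:,400:]=cv2.resize(b[p[1]-60:p[1]+60,p[0]-40:p[0]+40],(400,600),interpolation=cv2.INTER_CUBIC)
o[300:600,:400]=cv2.resize(a[150:300,150:350],(400,300),interpolation=cv2.INTER_CUBIC)
cv2.imwrite("pics/w7.png",o)
f=lambda X:((proj("scene",X)-[p[0]-40,p[1]-60])*5+[400,0]).round()
print(f([.494,-.236,.1]),f([.494,-.236,.12]),f([.494,-.236,.29]))
E
```

```text
[ 0.49646828 -0.23497707  0.24950707] 0.20267467169385187 [ 0.13084326  0.21522654 -0.64961043]
t 20.25 shift mm [-1.   0.4  9.5] rotvec [-0.001  0.     0.004] q [-0.66  0.11  1.65  0.    1.38  0.79]
[318 144]
[600. 330.] [605. 302.] [653.  29.]
```

View pics/w7.png

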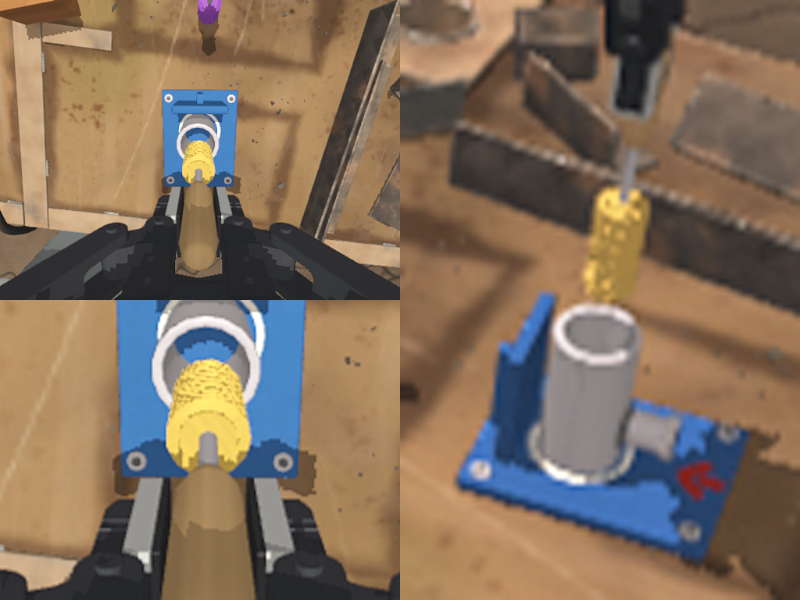

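The wrist crop shows the brush head at u≈208 and the mouth at u≈207. In the scene crop the brush axis lines up with the mouth centre (598,332). Insert it.

Call:
{"fn": "servo_tool", "kwargs": {
  "commands": "0 0 0 -1 0 20 0;0 0 0 0 0 20 0;0 0 0 0 0 10 0;0 0 0 0 0 0 0"
}}

```text
time_s: 20.85
eef_pos: [0.4949, -0.2356, 0.1991]
eef_rot: [-0.001, 0.998, 0.063, -0.001]
wrist_force: [-0.4, -0.0, -0.8]
opening: 0.206
grasp_force: 58.8
```

Call:
{"fn": "servo_tool", "kwargs": {
  "commands": "0 0 0 0 0 20 0;0 0 0 0 0 20 0;0 0 0 0 0 20 0;0 0 0 0 0 0 0;0 0 0 0 0 0 0"
}}

```text
time_s: 21.48
eef_pos: [0.4958, -0.2368, 0.1412]
eef_rot: [0.001, 0.998, 0.062, 0.001]
wrist_force: [0.8, 0.5, -0.4]
opening: 0.205
grasp_force: 58.8
```

Call:
{"fn": "servo_tool", "kwargs": {
  "commands": "0 0 0 0 0 6 0;0 0 0 0 0 0 0;0 0 0 0 0 0 0"
}}

```text
time_s: 21.85
eef_pos: [0.495, -0.2364, 0.134]
eef_rot: [0.0, 0.998, 0.062, 0.0]
wrist_force: [1.2, -0.1, -0.8]
opening: 0.205
grasp_force: 58.8
```

Call:
{"fn": "servo_tool", "kwargs": {
  "commands": "0 0 0 0 0 -25 0;0 0 0 0 0 -25 0;0 0 0 0 0 -25 0;0 0 0 0 0 0 0;0 0 0 0 0 0 0"
}}

```text
time_s: 22.48
eef_pos: [0.4946, -0.236, 0.2078]
eef_rot: [-0.0, 0.998, 0.062, -0.0]
wrist_force: [-0.3, 0.1, -1.2]
opening: 0.205
grasp_force: 58.8
```

Call:
{"fn": "servo_tool", "kwargs": {
  "commands": "0 0 0 0 0 25 0;0 0 0 0 0 25 0;0 0 0 0 0 25 0;0 0 0 0 0 0 0;0 0 0 0 0 0 0"
}}

```text
time_s: 23.1
eef_pos: [0.4949, -0.2363, 0.1337]
eef_rot: [-0.0, 0.998, 0.062, -0.0]
wrist_force: [-1.1, -0.9, -1.0]
opening: 0.205
grasp_force: 59.1
```

Call:
{"fn": "servo_tool", "kwargs": {
  "commands": "0 0 0 0 0 -25 0;0 0 0 0 0 -25 0;0 0 0 0 0 -25 0;0 0 0 0 0 0 0;0 0 0 0 0 0 0"
}}

```text
time_s: 23.72
eef_pos: [0.4947, -0.2361, 0.2082]
eef_rot: [-0.0, 0.998, 0.062, -0.0]
wrist_force: [-0.2, 0.7, -1.3]
opening: 0.202
grasp_force: 59.2
```

Call:
{"fn": "servo_tool", "kwargs": {
  "commands": "0 0 0 0 0 25 0;0 0 0 0 0 25 0;0 0 0 0 0 25 0;0 0 0 0 0 0 0;0 0 0 0 0 0 0"
}}

```text
time_s: 24.35
eef_pos: [0.4948, -0.2362, 0.1337]
eef_rot: [-0.0, 0.998, 0.062, -0.0]
wrist_force: [-0.4, -0.8, -0.9]
opening: 0.207
grasp_force: 59.2
```

Call:
{"fn": "servo_tool", "kwargs": {
  "commands": "0 0 0 0 0 -25 0;0 0 0 0 0 -25 0;0 0 0 0 0 -25 0;0 0 0 0 0 0 0;0 0 0 0 0 0 0"
}}

```text
time_s: 24.98
eef_pos: [0.4947, -0.2361, 0.2082]
eef_rot: [-0.0, 0.998, 0.062, -0.0]
wrist_force: [0.7, -0.4, -1.3]
opening: 0.2
grasp_force: 59.2
```

Call:
{"fn": "servo_tool", "kwargs": {
  "commands": "0 0 0 0 0 25 0;0 0 0 0 0 25 0;0 0 0 0 0 25 0;0 0 0 0 0 0 0;0 0 0 0 0 0 0"
}}

```text
time_s: 25.6
eef_pos: [0.4948, -0.2362, 0.1335]
eef_rot: [-0.0, 0.998, 0.062, -0.0]
wrist_force: [-0.3, 0.2, -1.7]
opening: 0.207
grasp_force: 59.2
```

Call:
{"fn": "servo_tool", "kwargs": {
  "commands": "0 0 0 0 0 -40 0;0 0 0 0 0 -40 0;0 0 0 0 0 -40 0;0 0 0 0 0 0 0;0 0 0 0 0 0 0"
}}

```text
time_s: 26.22
eef_pos: [0.4948, -0.2361, 0.2536]
eef_rot: [-0.0, 0.998, 0.062, -0.0]
wrist_force: [-0.0, -0.4, -1.0]
opening: 0.2
grasp_force: 59.2
```

```bash
python3 - <<'E'
from h import *
go([.6586,-.0093,.131],np.radians(-83))
E
```

```text
t 26.23 shift mm [ 190.8 -204.7  122.6] rotvec [-0.     0.     0.003] q [-0.66  0.1   1.65 -0.    1.39  0.78]
```

Call:
{"fn": "servo_tool", "kwargs": {
  "commands": "0 0 0 38 -41 0 0;0 0 0 38 -41 0 0;0 0 0 38 -41 0 0;0 0 0 38 -41 0 0;0 0 0 38 -41 0 0"
}}

```text
time_s: 26.85
eef_pos: [0.6579, -0.0075, 0.2516]
eef_rot: [-0.0, 0.998, 0.062, -0.002]
wrist_force: [0.4, -0.9, -1.0]
opening: 0.201
grasp_force: 59.2
```

Call:
{"fn": "servo_tool", "kwargs": {
  "commands": "0 0 0 0 0 0 0;0 0 0 0 0 0 0;0 0 0 0 0 0 0;0 0 0 0 0 0 0"
}}

```text
time_s: 27.35
eef_pos: [0.6576, -0.0104, 0.2538]
eef_rot: [0.0, 0.998, 0.062, -0.0]
wrist_force: [-0.4, 0.4, -1.5]
opening: 0.204
grasp_force: 59.2
```

```bash
python3 - <<'E'
from h import *
go([.6586,-.0093,.131],np.radians(-83))
E
```

```text
t 27.35 shift mm [  1.2  -1.  122.8] rotvec [0.    0.    0.001] q [-0.2   0.35  1.36 -0.    1.44  1.25]
```

Call:
{"fn": "servo_tool", "kwargs": {
  "commands": "0 0 0 0.5 -0.5 30 0;0 0 0 0 0 30 0;0 0 0 0 0 20 0;0 0 0 0 0 0 0;0 0 0 0 0 0 0"
}}

```text
time_s: 27.98
eef_pos: [0.6592, -0.009, 0.1752]
eef_rot: [0.0, 0.998, 0.062, 0.001]
wrist_force: [1.2, 0.0, -1.0]
opening: 0.208
grasp_force: 59.2
```

Call:
{"fn": "servo_tool", "kwargs": {
  "commands": "0 0 0 0 0 20 0;0 0 0 0 0 17 0;0 0 0 0 0 0 0;0 0 0 0 0 0 0"
}}

```text
time_s: 28.48
eef_pos: [0.6584, -0.0087, 0.1366]
eef_rot: [-0.0, 0.998, 0.062, -0.0]
wrist_force: [-0.7, 0.2, -0.7]
opening: 0.205
grasp_force: 59.2
```

Call:
{"fn": "servo_tool", "kwargs": {
  "commands": "0 0 0 0 0 4 0;0 0 0 0 0 1 0;0 0 0 0 0 0 0;0 0 0 0 0 0 0"
}}

```text
time_s: 28.98
eef_pos: [0.6585, -0.0088, 0.132]
eef_rot: [0.0, 0.998, 0.062, 0.0]
wrist_force: [-1.0, 0.2, -1.6]
opening: 0.203
grasp_force: 59.2
```

Call:
{"fn": "servo_tool", "kwargs": {
  "commands": "0 0 0 0 0 1 0;0 0 0 0 0 0.5 0;0 0 0 0 0 0 0"
}}

```text
time_s: 29.35
eef_pos: [0.6586, -0.0087, 0.1306]
eef_rot: [0.0, 0.998, 0.062, 0.0]
wrist_force: [0.5, -1.1, 0.7]
opening: 0.208
grasp_force: 59.4
```

Call:
{"fn": "servo_tool", "kwargs": {
  "commands": "0 0 0 0 0 0 0.4;0 0 0 0 0 0 0.4;0 0 0 0 0 0 1;0 0 0 0 0 0 1;0 0 0 0 0 0 1"
}}

```text
time_s: 29.98
eef_pos: [0.6584, -0.0087, 0.1303]
eef_rot: [-0.0, 0.998, 0.062, -0.0]
wrist_force: [0.4, 0.1, -0.3]
opening: 0.994
grasp_force: 0.0
```

Call:
{"fn": "servo_tool", "kwargs": {
  "commands": "0 0 0 0 0 0 1;0 0 0 0 0 -30 1;0 0 0 0 0 -45 1;0 0 0 0 0 -35 1;0 0 0 0 0 0 1"
}}

```text
time_s: 30.6
eef_pos: [0.6605, -0.009, 0.2447]
eef_rot: [0.001, 0.998, 0.062, 0.004]
wrist_force: [-0.4, 0.4, 0.3]
opening: 0.998
grasp_force: 0.0
```

Call:
{"fn": "servo_tool", "kwargs": {
  "commands": "0 0 0 -50 0 0 1;0 0 0 -50 0 0 1;0 0 0 -50 0 0 1;0 0 0 0 0 0 1;0 0 0 0 0 0 1"
}}

```text
time_s: 31.22
eef_pos: [0.5098, -0.0275, 0.2401]
eef_rot: [0.0, 0.998, 0.062, 0.0]
wrist_force: [0.0, -0.3, 0.5]
opening: 0.999
grasp_force: 0.0
```

```bash
python3 - <<'E'
from h import *
c=calibration("wrist");im=camera("wrist");h=cv2.cvtColor(im,cv2.COLOR_BGR2HSV);cv2.imwrite("pics/w8.png",im)
p=proj("wrist",[.6567,-.0106,.18],c);print("expect top",p,"foot of handle",proj("wrist",[.6567,-.0106,.106],c))
m=cv2.inRange(h,(17,90,100),(21,121,255));x,y=p.astype(int)
for v in range(max(0,y-45),y+20,5):
    u=np.flatnonzero(m[v,x-30:x+30]);print(v,(u.min()+x-30,u.max()+x-30) if len(u) else None)
im=camera("top");i0=cv2.imread("pics/top0.png");i0=cv2.resize(i0,(512,384),interpolation=cv2.INTER_AREA)
d=cv2.absdiff(im,i0).max(2);ct=cv2.findContours((cv2.GaussianBlur(d,(5,5),0)>40).astype(np.uint8),0,2)[0]
print([cv2.boundingRect(k) for k in ct if cv2.contourArea(k)>15])
E
```

```text
expect top [254.70143264 -54.00310328] foot of handle [254.47050573  -8.24754536]
[(346, 375, 54, 9), (393, 365, 30, 12), (425, 359, 9, 7), (401, 351, 111, 33), (435, 325, 77, 30), (152, 210, 31, 22), (312, 206, 22, 30), (134, 179, 190, 205)]
```

```bash
python3 - <<'E'
from h import *
im=camera("top");h=cv2.cvtColor(im,cv2.COLOR_BGR2HSV)
for v in range(200,238):print(v,"".join("#" if h[v,u,1]<50 and h[v,u,2]>120 else "+" if h[v,u,1]<70 else "r" if (h[v,u,0]<8 or h[v,u,0]>172) and h[v,u,1]>120 else "." for u in range(300,345)))
M=[.4935,-.236,.1]
print(proj("top",M))
for a in(0,4,7,10,14):t=np.radians(a);print(a,proj("top",[M[0]-.05*np.cos(t),M[1]-.05*np.sin(t),.045]))
E
```

```text
200 ...................................+.........
201 ...####......................................
202 .+.####......................................
203 .+.####..+++..............+..................
204 ..........++.................................
205 ..................+++++......................
206 ...............+###+######+.........+........
207 ..............+##+++#########................
208 .............###++#####+++####...............
209 ............+##++####..+++++###..............
210 ............##+++###....+++++##+.............
211 ...........+##++###......+++++##.............
212 ...........##+++###......+++++##.............
213 ...........##+++##........++++##+....#.......
214 ...........##+++##........++++###............
215 ...+.......##+++##........++++###............
216 ...+.......##+++###.......++++##.............
217 ...........##+++###......+#+++##.............
218 ...........###+++##+.....+#++###.............
219 ............#++++###....+++####.......+......
220 .............##++++####+######........+......
221 ..............+#++++#########................

[... 279 characters left out ...]
##..................
228 ....................#######..................
229 ....................########.................
230 .....+..............########.................
231 ....................#######..................
232 .....................++.................+....
233 .......................rr...............+....
234 ......................rrrr...................
235 .....................rrrrrr..........##......
236 ......+.............rrr..rrrr.......####.....
237 ......+.............rr.rr..rr.......####.....
[325.41254077 214.04264095]
0 [323.00522446 229.93860284]
4 [324.10079787 229.87421765]
7 [324.91758783 229.77553362]
10 [325.72768351 229.63395078]
14 [326.79354316 229.37914386]
```

The pipe still faces the arrow and the brush is back in its block.

```bash
python3 -c "
from bench import *
print(hand_in())"
```

```text
the job is handed in; nothing more can be done
None
```

The job is handed in at about 31 s: the pipe stands on the white circle with its outlet at the arrow to within about 2°, it was scrubbed with three full up-and-down strokes, and the brush is back in its block. The can, block, nut and bolt weren't touched.

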